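Bolt the power brick into its service cradle

TASK

Lock the power brick into the service cradle: press the spring catch bar down with one fingertip and keep it held down while your other fingertip pushes the bolt's upright tab until the bolt is fully home over the brick, then let the catch spring back up and come away. Grip and lift nothing, leave the brick lying in its pocket, and do not disturb the things standing round the cradle.

Things in the scene. Friction and masses are not known exactly. Their poses are not given: they have to be found in the camera images.
- cradle: Service cradle fixed to the bench: aluminium base 130x212 mm, 6 mm thick (x -72..58, y -96..116). Origin on the bench surface under the bolt's centre line; z up; +y is the way the bolt slides home; +x points from the catch bar to the bolt. Catch bar at x = -55 mm, tab at x = 0, brick pocket at y 60..108. Nothing is higher than the catch bar (62 mm) and the tab (76 mm)
- strap (a point): Top centre of the fixed steel strap that bridges the bolt before the tab: 55 mm (cradle x -33..22) by 16 mm (cradle y 21..37), top 52 mm above the bench. Also fixed: a low lip along the bolt at cradle x 9.5..18, y -86..18, top 49 mm; guide blocks past both ends of the catch bar (y -91..-85 and 15..21), top 48 mm
- catch_top (a point): Centre of the top face of the catch bar, a dark steel push bar with fine cross ribs, 26 mm wide (cradle x) and 94 mm long (cradle y -82..12), 55 mm to the -x side of the tab; moves down with the bar. Unpressed its top is 62 mm above the bench. A fingertip pressing it may slide along it
- catch_bar (a joint): Press depth of the spring catch, m: 0 = up, 0.010 = fully down. Moves straight down; spring 2.6 N at the top, 6.6 N at the bottom. Up, it locks the bolt (about 4 mm of play); from 0.006 on the bolt is free. With the bolt between its two positions the catch cannot rise past 0.005; with the bolt back or home it springs up to 0 when let go
- bolt_tab (a point): Centre of the upright thumb tab on the steel bolt: plate 24 mm wide (cradle x), 8 mm thick (cradle y), from the bolt's flat top (46 mm above the bench) up to 76 mm; this point is 61 mm above the bench. Moves with the bolt. Push its -y face toward cradle +y; behind it (-y) the bolt's top is flat and clear for 40 mm
- bolt (a joint): Travel of the bolt along cradle +y, m: 0 = back (power brick free), 0.040 = home against its stop, its front end 28 mm over the power brick. Friction about 2 N. From 0.036 on the catch can rise and lock it
- brick_centre (a point): Centre of the black power brick, 44x99x30 mm, which lies loose in the cradle's pocket, long side along cradle x, top 36 mm above the bench and 2 mm under the bolt
- relay_mid (a point): Loose bystander beside the cradle: relay, dark cube 22x28x24 mm; point at its centre
- capacitor_0_mid (a point): Loose bystander beside the cradle: capacitor, black upright can, 18 mm diameter, 32 mm tall; point at its centre
- terminal_block_mid (a point): Loose bystander beside the cradle: terminal block, green strip 14x52x17 mm; point at its centre
- part_box_mid (a point): Loose bystander beside the cradle: small closed brown carton 47x62x36 mm; point at its centre
- heatsink_a_mid (a point): Loose bystander beside the cradle: finned metal heat sink 40x40x18 mm; point at its centre
- solder_spool_mid (a point): Loose bystander beside the cradle: spool of solder wire, 64 mm diameter, 39 mm tall; point at its centre
There are look-alikes about, which are no part of the job. There is more than one size of the cradle; the job needs the larger. There is more than one size of the part that bears brick_centre; the job needs the middle-sized.

How it is judged:
By the outcome, as a careful person would: the job done as asked, in the order asked, and still so for the second after the job is handed in, with the robot touching nothing.
It also fails if it takes over 32 s, if anything falls off the work surface, if the arm or the gripper's body presses on something with over 40 N, if the wrist force passes 120 N, or if a joint passes its speed limit or range.

ROBOT

A 6-joint arm with a two-finger parallel gripper is mounted at the origin on a cart in front of the work surface, level with it; the furniture and walls round the work are solid. World frame = base frame: x ahead of the robot, y to its left, z up, the work surface at z = 0. Lengths are in m, angles in rad, forces in N, time in s.
With the tool pointing down it reaches from about 0.225 to 0.875 m from the base axis. Payload 3.4 kg.
Tool frame: the origin (TCP) lies between the finger pads; the fingertips stand 19 mm ahead of it and the grasp point (between the pads) is the TCP; z points along the fingers, y is the line along which they close (so a half turn about z gives the same grasp; the last joint's range is limited). The gripper opens to 85 mm and grips with 20 to 120 N. Pads are 22 mm wide; open, the fingers measure 114 mm over their backs; the gripper's body (76 mm by 85 mm) begins 54 mm behind the grasp point. The pads swing forward as they close: fully open they stand 13 mm farther back than shut.
Start: joints at [-1.38, 0.276, 1.505, -0, 1.361, -0.121], TCP at [0.176, -0.547, 0.219] pointing down, gripper open.
Joint ranges: [-2.89, 2.89], [-0.75, 2.08], [0.22, 2.7], [-1.18, 4.32], [0.11, 2.71], [-2.7, 2.7]. Speed limits (rad/s): [2.57, 2.57, 3.14, 3.14, 3.14, 3.14].

INTERFACE

Orientations are given as a unit quaternion [w, x, y, z].
In Python, from rig import get_state, imaging, ticket gives the robot as it stands. The module is installed in compiled form; this text tells all that it offers.
- The arm moves only by the shell command python3 -m inch 'ROWS' [FORCE]. ROWS is JSON, a list of rows, each an object with "claw": the opening, from -1 (shut) to 1 (fully open); "travel": the shift along the world's x, y, z in units of 200 mm (1.0 is 200 mm), a list of three; "turn": the turn about the world's z in units of 180 degrees (1.0 is 180 degrees). A call has 1 to 5 rows; each row is the pose to reach, as a shift and turn from the pose commanded when the call began, turning the shorter way round; what a row does not reach only later rows make up. A row lasts 1/10 s, in which the tool goes at most 50 mm and 8.59 degrees, less where a joint would pass 70% of its speed; a pose out of reach is approached as far as the arm can. A call with a number of a shift or a turn outside -1 to 1 is refused whole. A call with a gripper value outside its range is refused whole. The fingers move at their own pace and stop on an object; FORCE is the grip in N (left out, the last holds). Time passes only in rows, so rows that repeat a pose let the fingers close. It gives the time, the measured TCP pose, the force, the opening and the grip force at its end, in the units of the state.
- get_state(): the state, without advancing time (a new reading comes with each control period).
- imaging.get_image(name): name is "side" or "top"; returns the picture (384x512x3 uint8, red, green, blue); there is no depth.
- imaging.camera_params(name): a dict with "camera_matrix" (3x3 intrinsics, pixels), "k1" (the pictures are not rectified: a ray, as slopes to the right and down, at radius r is drawn at 1 + k1 r^2 times it, then the intrinsics apply), "cam_to_world" (4x4, takes a point from camera to world coordinates). Camera axes: x right, y down, z forward; pixel columns grow to the right and rows downward; lengths in m; the calibration is good to about 2 mm. A picture is of the moment at which its call begins. camera_params takes no time and is no camera call.
- ticket.sign_off(): hands the job in; it is judged then, once.
The state is a dict: "clock": time; "qpos": joint angles; "qd": joint speeds; "effort": joint torques, N m; "position": TCP position; "ee_rot": TCP orientation; "contact_force": force on the tool from outside, world axes, zero at the start; "moment": the same for the moment, N m; "width": finger opening in m; "gripper_force": force on a finger pad.
Only numpy, scipy, OpenCV 4.12 (cv2) and the standard library are available. Lean on these libraries where they do the work, as an engineer would, in place of code of your own. Each camera call takes 0.05 s, during which the arm holds its last target. There are 200 camera calls.

## Working session

There is one attempt and no reset: what is moved stays moved. The work goes in short steps, Python scripts to look and compute and a shell command to move; the robot and the scene stay as the last step left them, time stands still between calls to the robot, and variables do not carry over. Pictures are saved under pics/ and viewed, at most 10 in all, crops included, and the job is handed in when it is done.

```bash
mkdir -p pics
python3 - <<'E'
from rig import get_state, imaging
import cv2
for n in("top","side"):
    cv2.imwrite(f"pics/{n}0.png",cv2.resize(imaging.get_image(n)[:,:,::-1],(800,600),interpolation=cv2.INTER_CUBIC))
    p=imaging.camera_params(n);print(n,p)
s=get_state();print(s["clock"],s["position"],s["ee_rot"],s["width"],s["contact_force"])
E
```

```text
top {'camera_matrix': array([[414.40839304,   0.        , 249.79538416],
       [  0.        , 414.40839304, 197.34189733],
       [  0.        ,   0.        ,   1.        ]]), 'k1': -0.011787039717980306, 'cam_to_world': array([[-0.02168035, -0.99235476,  0.12149897,  0.4523592 ],
       [-0.99962819,  0.01950661, -0.01905209,  0.04244937],
       [ 0.0165364 , -0.12186685, -0.9924087 ,  1.0460741 ],
       [ 0.        ,  0.        ,  0.        ,  1.        ]])}
side {'camera_matrix': array([[377.03165206,   0.        , 245.14352583],
       [  0.        , 377.03165206, 190.98372319],
       [  0.        ,   0.        ,   1.        ]]), 'k1': 0.027432985519472135, 'cam_to_world': array([[ 0.99937232,  0.0199416 , -0.0292795 ,  0.5784572 ],
       [ 0.03534846, -0.61577304,  0.78713026, -0.63698335],
       [-0.00233289, -0.78767118, -0.61609144,  0.59780757],
       [ 0.        ,  0.        ,  0.        ,  1.        ]])}
0.1 [ 0.17629359 -0.5467871   0.21855267] [-8.05464128e-04  9.87873050e-01  1.55261678e-01 -1.35949792e-05] 0.08512477804574854 [ 0.75421461 -0.46735673  0.28278902]
```

View pics/top0.png

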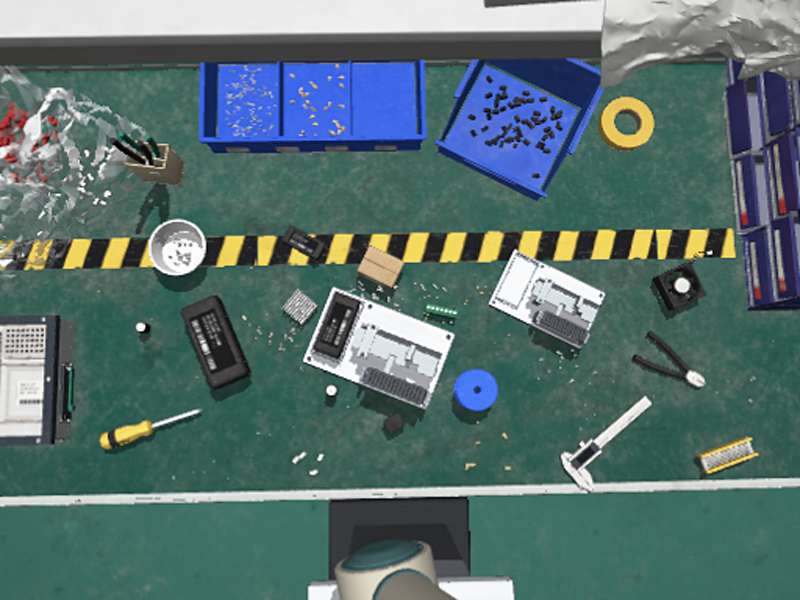

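View pics/side0.png

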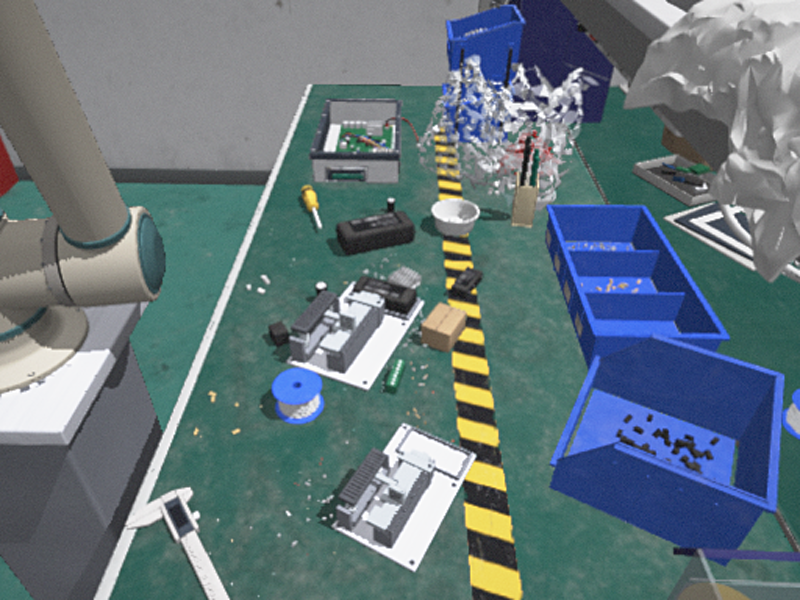

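Look-alikes: the cradle at top (378,347) vs a smaller, empty one at (548,300), and bricks at (335,325), (215,343) large and (303,241) small. The job's cradle is the larger at (378,347), holding the middle brick at (335,325). I'll confirm it in an enlarged crop.

```bash
cat > h.py <<'E'
import numpy as np, cv2
from rig import get_state, imaging
def ray(n,u,v):
    p=imaging.camera_params(n);K=p["camera_matrix"];T=p["cam_to_world"]
    d=np.array([(u-K[0,2])/K[0,0],(v-K[1,2])/K[1,1]]);x=d.copy()
    for _ in range(20): x=d/(1+p["k1"]*(x@x))
    return T[:3,3],T[:3,:3]@np.array([x[0],x[1],1])
def at(n,u,v,z):
    o,d=ray(n,u,v);return o+d*(z-o[2])/d[2]
def proj(n,P):
    p=imaging.camera_params(n);K=p["camera_matrix"];T=p["cam_to_world"]
    c=(np.asarray(P)-T[:3,3])@T[:3,:3];x=c[:,:2]/c[:,2:];x=x*(1+p["k1"]*(x**2).sum(1,keepdims=True))
    return x*[K[0,0],K[1,1]]+[K[0,2],K[1,2]]
def crop(n,name,u0,v0,w,h,s,im=None):
    im=imaging.get_image(n)[:,:,::-1] if im is None else im
    cv2.imwrite(f"pics/{name}.png",cv2.resize(im[v0:v0+h,u0:u0+w],None,fx=s,fy=s,interpolation=cv2.INTER_CUBIC))
E
python3 - <<'E'
from h import *
crop("top","topc",188,176,108,90,7)
crop("side","sidec",165,165,114,85,7)
E
```

```text
(no output)
```

View pics/topc.png

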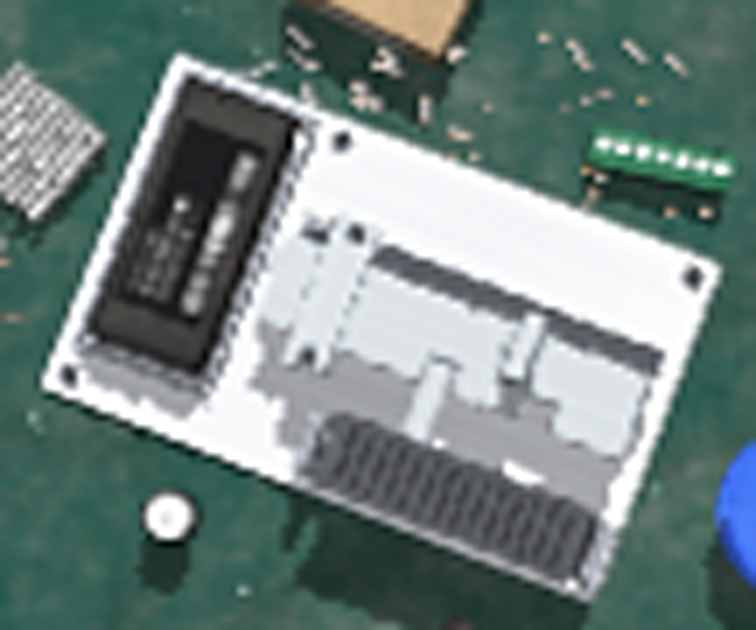

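View pics/sidec.png

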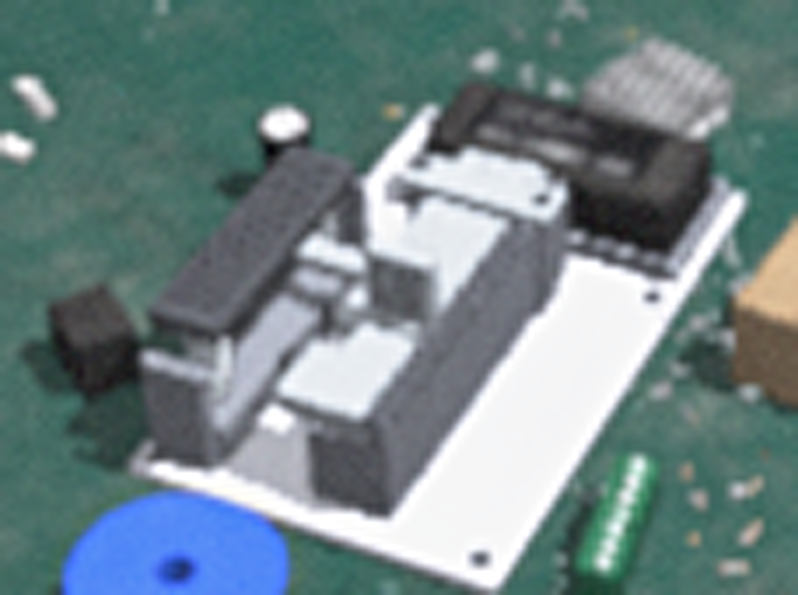

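The crops confirm it: this is the larger cradle, with the brick in its pocket. The ribbed bar is at top crop (455,495), the tab at (525,350) and the strap at (330,300). Next I'll fit the cradle pose from its corners in both views.

Run:
```python
from h import *
from scipy.optimize import least_squares
t=[((178,55),(58,116,6)),((45,388),(-72,116,6)),((595,600),(-72,-96,6)),((720,268),(58,-96,6)),((600,520),(-42,-82,62)),((340,412),(-42,12,62)),((585,578),(-68,-82,62)),((310,468),(-68,12,62)),((528,350),(0,0,76))]
s=[((742,195),(58,116,6)),((492,592),(58,-96,6)),((135,465),(-72,-96,6)),((148,312),(-68,-82,62)),((222,334),(-42,-82,62)),((357,178),(-42,12,62)),((290,150),(-68,12,62))]
def W(q,P):
    P=np.array(P)/1e3;c,n=np.cos(q[2]),np.sin(q[2]);return np.c_[q[0]+c*P[:,0]-n*P[:,1],q[1]+n*P[:,0]+c*P[:,1],P[:,2]]
T=np.array([a for a,_ in t])/7+[188,176]-.5+.07;S=np.array([a for a,_ in s])/7+[165,165]-.43
rt=lambda q:proj("top",W(q,[b for _,b in t]))-T
rs=lambda q:proj("side",W(q,[b for _,b in s]))-S
for nm,f in(("top",rt),("side",rs),("both",lambda q:np.r_[rt(q),rs(q)])):
    r=least_squares(lambda q:f(q).ravel(),[.4,.05,.3]);print(nm,r.x,np.degrees(r.x[2]));print(f(r.x).round(1).tolist())
q=r.x
for n,P in dict(tab=(0,0,61),catch=(-55,-35,62),strap=(-5,29,52)).items(): print(n,W(q,[P]))
print("pix tab",proj("top",W(q,[(0,0,76)])))
for n,(u,v),z in(("cap",(168,517),.032),("term",(660,155),.017)):
    w=at("top",u/7+188-.43,v/7+176-.43,z)[:2]-q[:2];c,k=np.cos(q[2]),np.sin(q[2]);print(n,(c*w[0]+k*w[1])*1e3,(-k*w[0]+c*w[1])*1e3)
```

```text
top [ 0.51846527  0.02528478 -0.40697809] -23.318127166464137
[[2.4, -0.3], [1.4, -0.3], [1.5, 1.7], [2.7, 0.7], [1.8, -0.2], [2.1, 0.1], [-0.1, 1.8], [2.2, 2.4], [-13.3, -5.9]]
side [ 0.51922106  0.02882024 -0.38239184] -21.90943877150569
[[0.5, 0.1], [0.8, -0.1], [-0.9, 0.8], [-0.4, 0.4], [-0.5, 0.4], [0.4, -1.7], [0.1, -0.4]]
both [ 0.51905242  0.02638838 -0.39735408] -22.76671153801537
[[1.6, -0.2], [1.0, 0.0], [1.5, 1.2], [2.2, 0.1], [1.6, -0.7], [1.7, 0.0], [-0.2, 1.3], [1.9, 2.3], [-13.8, -6.2], [1.0, 1.1], [-0.1, 0.8], [-1.4, 1.0], [-0.9, 0.7], [-1.1, 0.8], [0.4, -1.2], [0.2, -0.0]]
tab [[0.51905242 0.02638838 0.061     ]]
catch [[0.45479327 0.01539919 0.062     ]]
strap [[0.52566439 0.05506383 0.052     ]]
pix tab [[249.18413263 219.41316756]]
cap -98.28918556990658 58.58381851535976
term 84.85951029502974 -55.476434926593654
```

Run:
```python
from h import *
from scipy.optimize import least_squares
t=[((178,55),(58,116,6)),((45,388),(-72,116,6)),((595,600),(-72,-96,6)),((720,268),(58,-96,6)),((600,520),(-42,-82,62)),((340,412),(-42,12,62)),((580,578),(-68,-82,62)),((305,470),(-68,12,62))]
s=[((742,195),(58,116,6)),((492,592),(58,-96,6)),((135,465),(-72,-96,6)),((148,312),(-68,-82,62)),((222,334),(-42,-82,62)),((357,178),(-42,12,62)),((290,150),(-68,12,62))]
def W(q,P):
    P=np.array(P)/1e3;c,n=np.cos(q[2]),np.sin(q[2]);return np.c_[q[0]+c*P[:,0]-n*P[:,1],q[1]+n*P[:,0]+c*P[:,1],P[:,2]]
T=np.array([a for a,_ in t])/7+[188,176]-.43;S=np.array([a for a,_ in s])/7+[165,165]-.43
rt=lambda q:proj("top",W(q,[b for _,b in t]))-T
rs=lambda q:proj("side",W(q,[b for _,b in s]))-S
for nm,f in(("top",rt),("side",rs),("both",lambda q:np.r_[rt(q),rs(q)])):
    r=least_squares(lambda q:f(q).ravel(),[.4,.05,-.3]);print(nm,r.x,np.degrees(r.x[2]));print(f(r.x).round(1).tolist())
q=r.x;np.save("q.npy",q)
def C(n,p,z):
    o=[188,176] if n=="top" else [165,165]
    w=at(n,p[0]/7+o[0]-.43,p[1]/7+o[1]-.43,z/1e3)[:2]-q[:2];c,k=np.cos(q[2]),np.sin(q[2]);return (np.array([c*w[0]+k*w[1],c*w[1]-k*w[0]])*1e3).round(1)
print("tab?",C("top",(528,350),76),C("top",(428,400),60),C("side",(405,258),76),C("side",(370,250),76),C("side",(435,272),76))
print("strap",C("top",(330,300),52),"cap",C("top",(168,517),32),"term",C("top",(660,155),17),"box",C("top",(400,20),36),"relay",C("side",(95,300),24),"spool",C("side",(175,572),39),"brick",C("top",(190,225),36))
im=imaging.get_image("top")[:,:,::-1].copy()
im=cv2.resize(im[176:266,188:296],None,fx=7,fy=7,interpolation=cv2.INTER_CUBIC)
def dr(x0,x1,y0,y1,z,col):
    P=proj("top",W(q,[(x0,y0,z),(x1,y0,z),(x1,y1,z),(x0,y1,z)]));cv2.polylines(im,[((P-[188,176]+.43)*7).astype(int)],True,col,1)
dr(-72,58,-96,116,6,(0,0,255));dr(-68,-42,-82,12,62,(0,255,255));dr(-33,22,21,37,52,(255,0,0));dr(9.5,18,-86,18,49,(0,255,0));dr(-12,12,-39,-31,76,(255,0,255))
cv2.imwrite("pics/ov.png",im)
```

```text
top [ 0.52031613  0.03038594 -0.3932248 ] -22.530121591736357
[[-0.1, -0.5], [-0.5, -0.2], [0.0, 0.6], [0.6, -0.5], [0.0, -1.3], [0.1, -0.4], [-1.1, 0.8], [1.0, 1.6]]
side [ 0.51922106  0.02882023 -0.38239187] -21.909440362042364
[[0.5, 0.1], [0.8, -0.1], [-0.9, 0.8], [-0.4, 0.4], [-0.5, 0.4], [0.4, -1.7], [0.1, -0.5]]
both [ 0.51978896  0.02986496 -0.38989557] -22.33937080228508
[[-0.0, -0.2], [-0.3, 0.2], [0.4, 0.7], [0.8, -0.5], [0.3, -1.2], [0.4, -0.2], [-0.7, 0.9], [1.3, 1.9], [1.0, 0.1], [0.7, -0.4], [-0.7, 0.2], [-0.2, -0.1], [-0.4, -0.1], [0.8, -2.1], [0.6, -0.8]]
tab? [ -1.1 -38.8] [-28.1 -13.7] [  1.6 -41. ] [-10.1 -42. ] [ 13.1 -43.2]
strap [-8. 30.] cap [-97.2  55.8] term [ 85.1 -59.6] box [94.  43.7] relay [-113.4  -47.9] spool [ -15.9 -155.9] brick [-0.3 85.9]
```

View pics/ov.png

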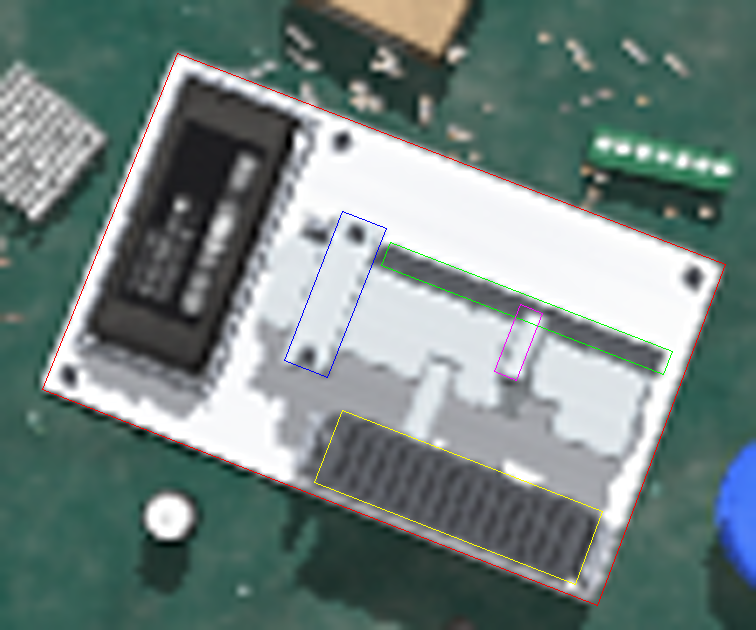

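Cradle fit: origin (0.520, 0.030), yaw -22.3°, with the tab at cradle (0, -39). The strap and brick land where the spec puts them. The plan is to straddle with the tool's y along cradle x, finger centres 55 mm apart (opening about 40 mm), starting above cradle (-27.5, -61).

```bash
python3 -m inch '[{"claw":-0.05,"travel":[0.49,0.885,0],"turn":0.092},{"claw":-0.05,"travel":[0.49,0.885,0],"turn":0.092},{"claw":-0.05,"travel":[0.49,0.885,0],"turn":0.092},{"claw":-0.05,"travel":[0.49,0.885,0],"turn":0.092},{"claw":-0.05,"travel":[0.49,0.885,0],"turn":0.092}]' 20
python3 -m inch '[{"claw":-0.05,"travel":[0.49,0.885,0],"turn":0.092},{"claw":-0.05,"travel":[0.49,0.885,0],"turn":0.092},{"claw":-0.05,"travel":[0.49,0.885,0],"turn":0.092},{"claw":-0.05,"travel":[0.49,0.885,0],"turn":0.092},{"claw":-0.05,"travel":[0.49,0.885,0],"turn":0.092}]'
python3 -m inch '[{"claw":-0.05,"travel":[0.49,0.885,0],"turn":0.092},{"claw":-0.05,"travel":[0.49,0.885,0],"turn":0.092},{"claw":-0.05,"travel":[0.49,0.885,0],"turn":0.092},{"claw":-0.05,"travel":[0.49,0.885,0],"turn":0.092},{"claw":-0.05,"travel":[0.49,0.885,0],"turn":0.092}]'
cat >> h.py <<'E'
def where():
    s=get_state();q=np.load("q.npy");w=s["position"][:2]-q[:2];c,k=np.cos(q[2]),np.sin(q[2])
    a=2*np.arctan2(s["ee_rot"][2],s["ee_rot"][1])-np.pi/2
    print("cradle xy mm",(c*w[0]+k*w[1])*1e3,(c*w[1]-k*w[0])*1e3,"z",s["position"][2],"yaw err deg",np.degrees(a-q[2]),"w",s["width"],"F",s["contact_force"].round(2),"t",s["clock"],"tilt",s["ee_rot"].round(4))
E
python3 -c "from h import *;where()"
```

```text
clock: 0.75
position: [0.2759, -0.3646, 0.2194]
ee_rot: [-0.002, 0.954, 0.298, 0.001]
contact_force: [-0.6, -0.6, -0.0]
width: 0.0408
gripper_force: 0.0
clock: 1.25
position: [0.3743, -0.1888, 0.2195]
ee_rot: [-0.001, 0.901, 0.434, 0.001]
contact_force: [-0.5, -0.8, -0.7]
width: 0.0405
gripper_force: 0.0
clock: 1.75
position: [0.4732, -0.0128, 0.2193]
ee_rot: [-0.0, 0.83, 0.558, 0.001]
contact_force: [-0.4, -1.0, -0.3]
width: 0.0402
gripper_force: 0.0
cradle xy mm -26.868796157368152 -57.21894296011632 z 0.2192751008732713 yaw err deg 0.20917644925641007 w 0.04020084821879003 F [-0.36 -1.05 -0.26] t 1.75 tilt [-2.000e-04  8.297e-01  5.583e-01  1.400e-03]
```

```bash
python3 -m inch '[{"claw":-0.05,"travel":[-0.01,-0.02,-0.2],"turn":0},{"claw":-0.05,"travel":[-0.01,-0.02,-0.4],"turn":0},{"claw":-0.05,"travel":[-0.01,-0.02,-0.55],"turn":0},{"claw":-0.05,"travel":[-0.01,-0.02,-0.62],"turn":0},{"claw":-0.05,"travel":[-0.01,-0.02,-0.62],"turn":0}]'
python3 -c "
from h import *;where();crop('side','s2',155,140,133,100,6)"
```

```text
clock: 2.25
position: [0.4664, -0.0218, 0.0931]
ee_rot: [-0.002, 0.832, 0.555, -0.002]
contact_force: [-0.8, -0.8, 0.4]
width: 0.0408
gripper_force: 0.0
cradle xy mm -29.717562579226385 -68.03061761587482 z 0.09314431068090943 yaw err deg -0.1867542881124857 w 0.04084859325833829 F [-0.79 -0.77  0.36] t 2.25 tilt [-0.0016  0.8316  0.5554 -0.0022]
```

View pics/s2.png

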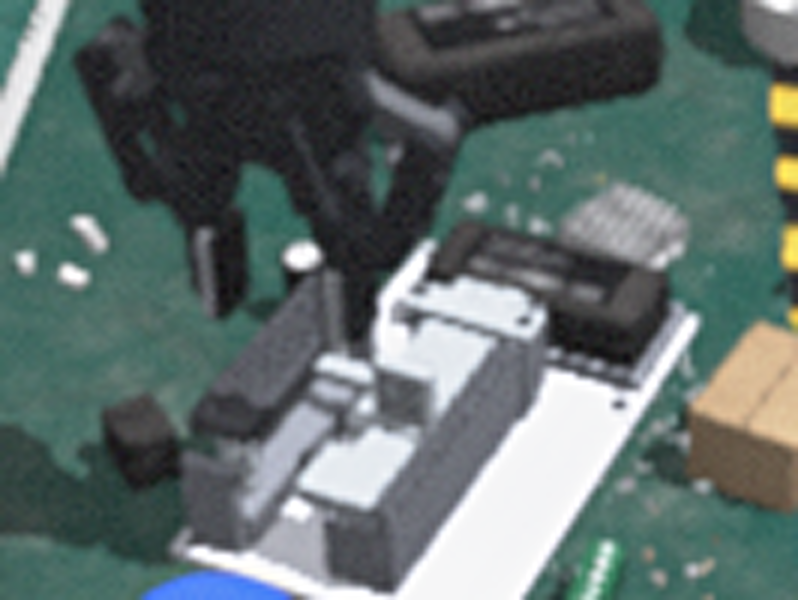

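```bash
python3 -c "
from h import *;where()
q=np.load('q.npy')
s=get_state();p=s['position'];d=np.array([np.cos(q[2]),np.sin(q[2]),0])
P=[p-[0,0,.019]+d*.0275,p-[0,0,.019]-d*.0275]
print((proj('side',P)-[155,140])*6)
for c in [(220,315),(355,350)]:
  print(at('side',c[0]/6+155,c[1]/6+140,p[2]-.019))
crop('top','t2',188,176,108,90,7)"
```

```text
cradle xy mm -28.453203222227653 -67.52980301196774 z 0.09461204057625983 yaw err deg -0.18909153107485843 w 0.04037032530728611 F [ 0.28 -0.24  1.18] t 2.3 tilt [-5.000e-04  8.316e-01  5.554e-01 -1.000e-03]
[[363.94415238 411.17487086]
 [229.16865418 370.48056031]]
[0.43429334 0.02081144 0.07561204]
[0.48664769 0.00183162 0.07561204]
```

View pics/t2.png

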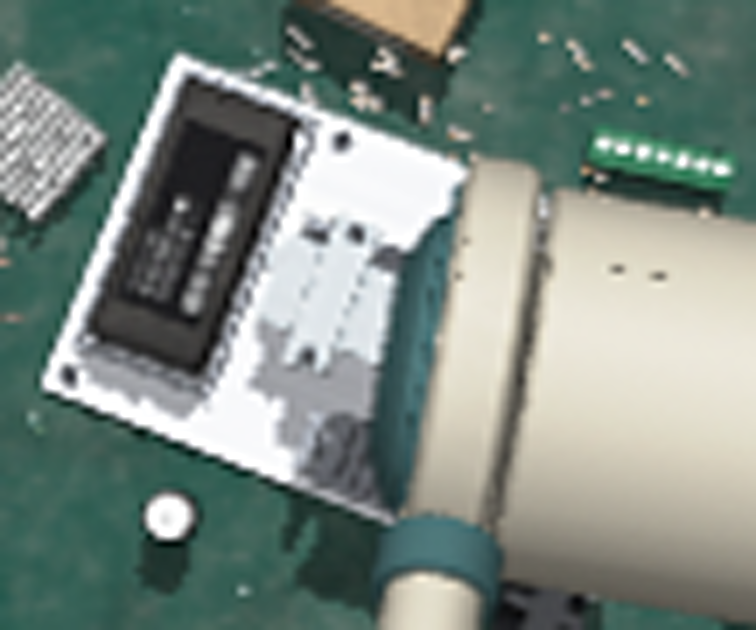

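```bash
python3 -c "
from h import *
crop('side','s3',155,140,133,100,6)
a=cv2.imread('pics/s2.png').astype(int);b=cv2.imread('pics/s3.png').astype(int)
d=abs(a-b).max(2)>40
print(d.mean(), np.argwhere(d).min(0) if d.any() else 0, np.argwhere(d).max(0) if d.any() else 0)
q=np.load('q.npy');s=get_state();p=s['position'];print(p);d=np.array([np.cos(q[2]),np.sin(q[2]),0])
for z in (-.019,.054): print((proj('side',[p+[0,0,z]+d*.0275,p+[0,0,z]-d*.0275])-[155,140])*6)
"
```

```text
0.011119465329991645 [10 80] [481 461]
[ 0.46933185 -0.02154106  0.09618047]
[[368.10083296 407.45171941]
 [233.10270837 366.79730299]]
[[357.29340994 241.05421372]
 [214.65047055 201.83465953]]
```

View s3.

View pics/s3.png

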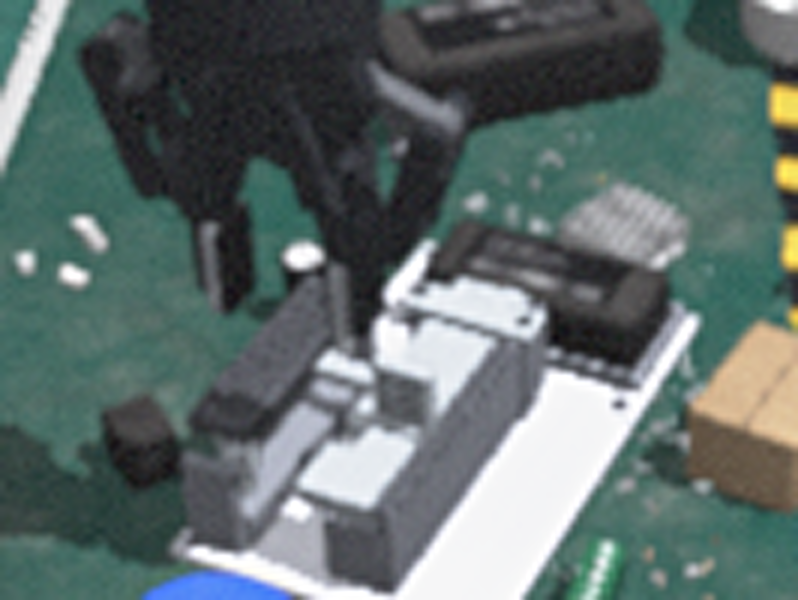

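The gripper shows about 27 mm higher in the side picture than the stated 19 mm tip offset predicts: tips at crop (222,310) and (360,345), predicted (233,367) and (368,407). I'll descend in small steps and let the force reading settle where the tips really are.

```bash
python3 -m inch '[{"claw":-0.05,"travel":[0,0,-0.02],"turn":0},{"claw":-0.05,"travel":[0,0,-0.04],"turn":0},{"claw":-0.05,"travel":[0,0,-0.04],"turn":0},{"claw":-0.05,"travel":[0,0,-0.04],"turn":0},{"claw":-0.05,"travel":[0,0,-0.04],"turn":0}]'
python3 -c "
from h import *
where();crop('side','s4',155,140,133,100,6)
b=cv2.imread('pics/s4.png');a=cv2.imread('pics/s3.png')
for im in(a,b):
  c=im[180:420,215:230].mean((1,2)).astype(int); print(c[::8].tolist())
"
```

```text
clock: 2.9
position: [0.4685, -0.0203, 0.0875]
ee_rot: [0.0, 0.831, 0.556, 0.0]
contact_force: [-0.6, 0.6, -0.2]
width: 0.0409
gripper_force: 0.0
cradle xy mm -28.40709196326743 -65.85681818138086 z 0.08748141734136089 yaw err deg -0.10028231479509941 w 0.04092273247566506 F [-0.65  0.6  -0.19] t 2.9 tilt [2.000e-04 8.312e-01 5.560e-01 1.000e-04]
[36, 33, 33, 29, 35, 40, 55, 40, 31, 39, 45, 46, 49, 60, 61, 61, 64, 84, 92, 94, 93, 93, 89, 86, 92, 98, 89, 63, 58, 64]
[34, 33, 34, 33, 34, 32, 27, 36, 68, 51, 44, 46, 52, 59, 62, 61, 70, 76, 75, 84, 93, 93, 88, 86, 93, 91, 65, 54, 63, 68]
```

```bash
for i in 1 2; do python3 -m inch '[{"claw":-0.05,"travel":[0,0,-0.01],"turn":0},{"claw":-0.05,"travel":[0,0,-0.02],"turn":0},{"claw":-0.05,"travel":[0,0,-0.02],"turn":0},{"claw":-0.05,"travel":[0,0,-0.02],"turn":0}]' | grep -E "pos|contact"; done
python3 -c "
from h import *
where();im=imaging.get_image('side')[:,:,::-1];crop('side','s5',180,165,66,50,12,im)"
```

```text
position: [0.4683, -0.0203, 0.0832]
contact_force: [-0.2, 0.2, 0.2]
position: [0.4683, -0.0203, 0.0792]
contact_force: [0.7, 0.4, -0.1]
cradle xy mm -28.55381553670312 -65.95852295071212 z 0.07923065308850469 yaw err deg -0.11665429937487135 w 0.040541610438197435 F [ 0.71  0.41 -0.05] t 3.75 tilt [-1.000e-04  8.313e-01  5.559e-01 -1.000e-04]
```

View pics/s5.png

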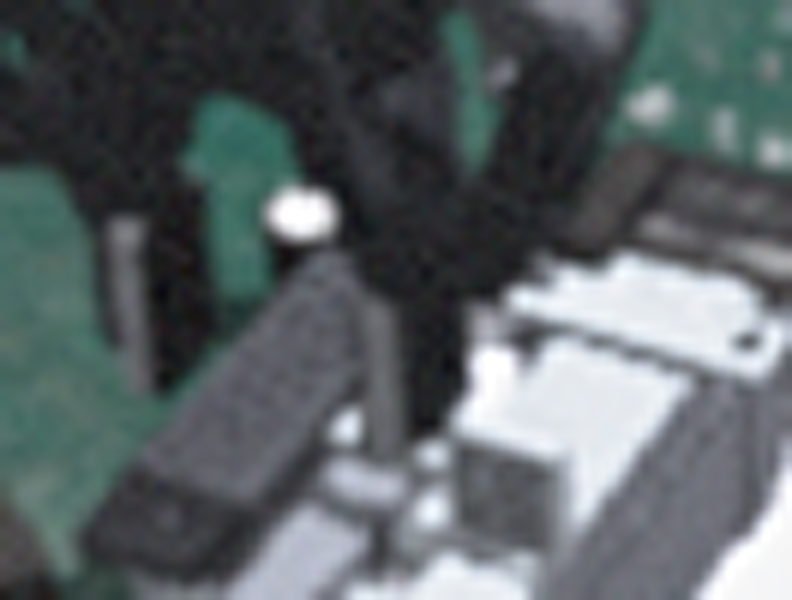

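The left finger at crop (130,390) is hidden by the bar's outer edge, and the right finger's tip corner at (407,462) sits short of the tab (510,500). So the gripper really is offset in xy from my cradle fit, and the tips are already below the bar top outside it. I'll quantify that offset.

```bash
python3 -c "
from h import *
q=np.load('q.npy')
def C(n,u,v,z):
    w=at(n,u,v,z)[:2]-q[:2];c,k=np.cos(q[2]),np.sin(q[2]);return (np.array([c*w[0]+k*w[1],c*w[1]-k*w[0]])*1e3).round(1)
f=lambda u,v:(u/12+180-.46,v/12+165-.46)
for z in(.05,.06,.066): print(z,'right corner',C('side',*f(407,462),z),'left strip bottom',C('side',*f(148,392),z))
print('tab top corners -y',C('side',*f(455,440),.076),C('side',*f(560,470),.076),C('side',*f(455,520),.046),C('side',*f(555,548),.046))
s=get_state();print(s['qpos'],s['position'])
"
```

```text
0.05 right corner [-29.6 -26.9] left strip bottom [-85.  -28.7]
0.06 right corner [-23.4 -37.2] left strip bottom [-77.8 -39. ]
0.066 right corner [-19.7 -43.4] left strip bottom [-73.5 -45.2]
tab top corners -y [ -8.6 -44.7] [ 12.5 -44.5] [-15.8 -34. ] [  4.8 -33.5]
[-1.91923434e-01  2.46935578e-01  1.93664738e+00 -8.78260997e-06
  9.57957570e-01  2.00008200e-01] [ 0.46840447 -0.02032277  0.0792932 ]
```

Force shows no contact, and the side view alone can't separate "higher" from "farther away". I'll lift and make a known move to measure depth by parallax.

```bash
python3 -m inch '[{"claw":-0.05,"travel":[0,0,0.2],"turn":0},{"claw":-0.05,"travel":[0,0,0.3],"turn":0},{"claw":-0.05,"travel":[0,0,0.3],"turn":0},{"claw":-0.05,"travel":[0,0,0.3],"turn":0},{"claw":-0.05,"travel":[0,0,0.3],"turn":0}]' | grep pos
python3 -c "
from h import *
for n in('side','top'):
  p=get_state()['position'];np.savez('a_'+n,im=imaging.get_image(n),p=p)"
python3 -m inch '[{"claw":-0.05,"travel":[0.2,0,0],"turn":0},{"claw":-0.05,"travel":[0.5,0,0],"turn":0},{"claw":-0.05,"travel":[0.5,0,0],"turn":0},{"claw":-0.05,"travel":[0.5,0,0],"turn":0},{"claw":-0.05,"travel":[0.5,0,0],"turn":0}]' | grep pos
python3 - <<'E'
from h import *
p=get_state()['position'];np.savez('b_side',im=imaging.get_image('side'),p=p);imaging.get_image('top')
A=np.load('a_side.npz');B=np.load('b_side.npz')
q=np.load('q.npy');d=np.array([np.cos(q[2]),np.sin(q[2]),0]);e=np.array([-d[1],d[0],0])
print(A['p'],B['p'])
# predicted pixel of gripper centre between tips
def ex(z,dy=0,dx=0,P=A['p']): return proj('side',[P+[dx,dy,z]])[0]
print('spec tip mid pix',ex(-.019),'B',ex(.025))
c=ex(.03)
g=lambda M:cv2.resize(cv2.cvtColor(M['im'],cv2.COLOR_RGB2GRAY),None,fx=4,fy=4,interpolation=cv2.INTER_CUBIC)
a,b=g(A),g(B)
for (w,h,oy) in((36,20,0),(40,30,-14),(30,16,6)):
  x0,y0=int((c[0]-w/2)*4),int((c[1]+oy-h/2)*4);t=a[y0:y0+h*4,x0:x0+w*4]
  r=cv2.matchTemplate(b,t,cv2.TM_CCOEFF_NORMED);_,m,_,l=cv2.minMaxLoc(r)
  print('shift',(l[0]-x0)/4,(l[1]-y0)/4,m)
for nm,z,dy in(('A',-.019,.048),('B',.025,0),('spec',-.019,0)): print(nm,(ex(z,dy,P=B['p'])-ex(z,dy)))
crop('side','ab0',150,90,160,120,2.5,np.hstack([A['im']])[:,:,::-1]);crop('side','ab1',150,90,160,120,2.5,B['im'][:,:,::-1])
cv2.imwrite('pics/ab.png',np.vstack([cv2.resize(np.hstack([M['im'][80:200,140:300] for M in(A,B)])[:,:,::-1],(800,300),interpolation=cv2.INTER_CUBIC),cv2.resize(np.load('a_top.npz')['im'][176:266,160:400][:,:,::-1],(800,300),interpolation=cv2.INTER_CUBIC)]))
E
```

```text
position: [0.4674, -0.0201, 0.1383]
position: [0.5664, -0.0201, 0.1382]
[ 0.46739219 -0.02011296  0.13831034] [ 0.56643212 -0.02009703  0.1381515 ]
spec tip mid pix [202.75229503 188.49604543] B [201.17765455 171.12592643]
shift 50.0 0.25 0.7343528866767883
shift 50.25 5.75 0.6368191838264465
shift 0.0 0.25 0.7198566198348999
A [45.46686426  0.91330985]
B [49.37003688  0.97969243]
spec [47.65698472  1.00131968]
```

View pics/ab.png

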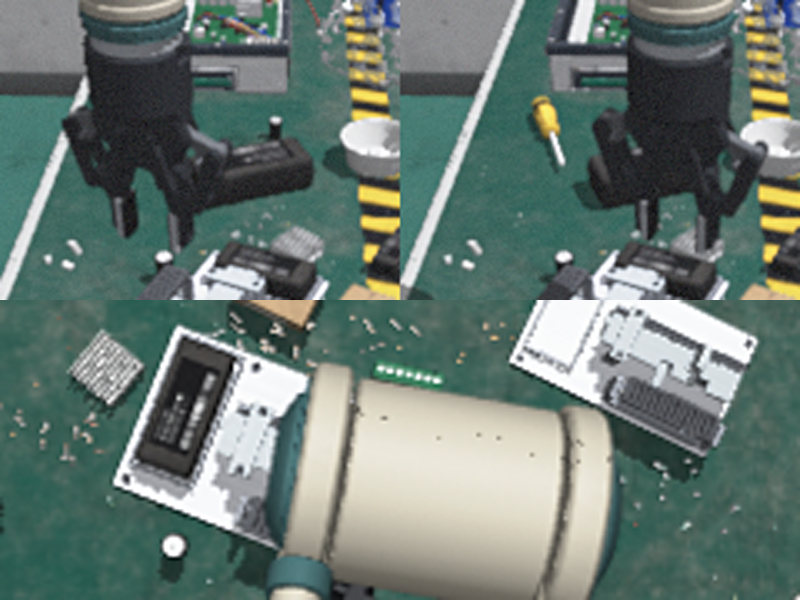

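The shift of about 50 px over 99 mm rules out "farther away" (45 px) and fits "higher" (49.4). So the xy is right and the tips stand well above the nominal height. I'll return above the cradle and descend by touch.

```bash
python3 -m inch '[{"claw":-0.05,"travel":[-0.2,0.015,0],"turn":0},{"claw":-0.05,"travel":[-0.4,0.015,0],"turn":0},{"claw":-0.05,"travel":[-0.485,0.015,-0.1],"turn":0},{"claw":-0.05,"travel":[-0.485,0.015,-0.3],"turn":0},{"claw":-0.05,"travel":[-0.485,0.015,-0.31],"turn":0}]' | grep -E "pos|contact"
for i in 1 2; do python3 -m inch '[{"claw":-0.05,"travel":[0,0,-0.015],"turn":0},{"claw":-0.05,"travel":[0,0,-0.025],"turn":0},{"claw":-0.05,"travel":[0,0,-0.025],"turn":0},{"claw":-0.05,"travel":[0,0,-0.025],"turn":0}]' | grep -E "pos|contact"; done
python3 -c "from h import *;where()"
```

```text
position: [0.4659, -0.0165, 0.0747]
contact_force: [-0.4, 1.0, -0.6]
position: [0.4724, -0.0175, 0.0732]
contact_force: [0.1, -0.1, 0.0]
position: [0.4713, -0.0173, 0.0672]
contact_force: [0.2, -1.0, 0.6]
cradle xy mm -26.92227207410208 -62.04782609673082 z 0.0672014722747575 yaw err deg -0.11624408472022281 w 0.040472571889544055 F [ 0.15 -1.01  0.64] t 6.3 tilt [-1.000e-04  8.313e-01  5.559e-01 -1.000e-04]
```

```bash
python3 -m inch '[{"claw":-0.05,"travel":[0,0,-0.015],"turn":0},{"claw":-0.05,"travel":[0,0,-0.025],"turn":0},{"claw":-0.05,"travel":[0,0,-0.025],"turn":0},{"claw":-0.05,"travel":[0,0,-0.025],"turn":0}]' | grep -E "pos|contact"
python3 -m inch '[{"claw":-0.05,"travel":[0,0,-0.015],"turn":0},{"claw":-0.05,"travel":[0,0,-0.02],"turn":0},{"claw":-0.05,"travel":[0,0,-0.02],"turn":0},{"claw":-0.05,"travel":[0,0,-0.02],"turn":0}]' | grep -E "pos|contact"
python3 - <<'E'
from h import *
where()
b=imaging.get_image('side')[:,:,::-1]
a=cv2.imread('pics/sidec.png')  # clean crop x7 at 165,165
a=cv2.resize(a,(114,85),interpolation=cv2.INTER_AREA);m=(abs(a.astype(int)-b[165:250,165:279]).max(2)>45).astype(np.uint8)
for r in range(15,60): print(r+165,''.join('#' if x else '.' for x in m[r,15:80]))
E
```

```text
position: [0.4713, -0.0173, 0.0622]
contact_force: [1.1, -0.5, 0.1]
position: [0.4714, -0.0173, 0.0583]
contact_force: [-0.6, -0.4, -0.1]
cradle xy mm -26.81251686042475 -62.03313511197292 z 0.05829944606887535 yaw err deg -0.11503151310020192 w 0.040694580232776126 F [-0.59 -0.41 -0.1 ] t 7.1 tilt [0.     0.8312 0.5559 0.    ]
180 ####################..##############.###....#####................
181 ###################....#################...#####.................
182 ###################......##############....#####.................
183 ###################.......##############...####..................
184 .#################........##.###########..#####..................
185 ..###############............###########..####...................
186 .......##########..........###################...................
187 ........#########...........#######################..............
188 .........##########..........######################..............
189 .........##########...........#####.##############...............
190 ..........#....###.............###################...............

[... 1679 characters left out ...]

215 .....####.......##..........#####................................
216 .....######....###.........#####.................................
217 .......###....####........#####..................................
218 ..............#####......####....................................
219 ...............#####.....##......................................
220 ...............########..#.......................................
221 ..............#.######...........................................
222 ..............########...........................................
223 ..............#######............................................
224 ...............########..........................................
```

Run:
```python
from h import *
q=np.load('q.npy');c,n=np.cos(q[2]),np.sin(q[2])
W=lambda x,y,z:[q[0]+(c*x-n*y)/1e3,q[1]+(n*x+c*y)/1e3,z/1e3]
for z in(54,62,70,80,90):print(z,proj('side',[W(8,-73,z),W(-47,-73,z),W(8,-51,z)]).round(1).tolist())
```

```text
54 [[218.7, 218.8], [196.3, 211.9], [223.3, 212.6]]
62 [[218.5, 216.0], [196.0, 209.1], [223.2, 209.9]]
70 [[218.3, 213.2], [195.7, 206.3], [223.1, 207.0]]
80 [[218.1, 209.6], [195.3, 202.7], [222.9, 203.5]]
90 [[217.9, 206.0], [194.9, 199.1], [222.7, 199.9]]
```

Tips now read at z≈83 mm with TCP z at 58 mm, so I expect bar contact near TCP 37 mm.

```bash
python3 -m inch '[{"claw":-0.05,"travel":[0,0,-0.02],"turn":0},{"claw":-0.05,"travel":[0,0,-0.04],"turn":0},{"claw":-0.05,"travel":[0,0,-0.05],"turn":0},{"claw":-0.05,"travel":[0,0,-0.05],"turn":0},{"claw":-0.05,"travel":[0,0,-0.05],"turn":0}]' | grep -E "pos|contact"
python3 -m inch '[{"claw":-0.05,"travel":[0,0,-0.015],"turn":0},{"claw":-0.05,"travel":[0,0,-0.025],"turn":0},{"claw":-0.05,"travel":[0,0,-0.025],"turn":0},{"claw":-0.05,"travel":[0,0,-0.025],"turn":0}]' | grep -E "pos|contact"
python3 -m inch '[{"claw":-0.05,"travel":[0,0,-0.01],"turn":0},{"claw":-0.05,"travel":[0,0,-0.015],"turn":0},{"claw":-0.05,"travel":[0,0,-0.015],"turn":0},{"claw":-0.05,"travel":[0,0,-0.015],"turn":0}]' | grep -E "pos|contact"
```

```text
position: [0.4711, -0.0173, 0.0483]
contact_force: [-1.0, 0.2, 2.0]
position: [0.4712, -0.0173, 0.0434]
contact_force: [-1.2, -1.0, 5.0]
position: [0.4712, -0.0173, 0.0403]
contact_force: [-1.8, -0.7, 4.3]
```

```bash
for i in 1 2 3; do
python3 -m inch '[{"claw":-0.05,"travel":[0,0,-0.005],"turn":0},{"claw":-0.05,"travel":[0,0,-0.005],"turn":0},{"claw":-0.05,"travel":[0,0,-0.005],"turn":0},{"claw":-0.05,"travel":[0,0,-0.005],"turn":0}]' | grep -E "pos|contact"; done
python3 - <<'E'
from h import *
where()
b=imaging.get_image('side')[:,:,::-1]
where()
a=cv2.imread('pics/sidec.png')
a=cv2.resize(a,(114,85),interpolation=cv2.INTER_AREA);m=(abs(a.astype(int)-b[165:250,165:279]).max(2)>45).astype(np.uint8)
for r in range(25,60): print(r+165,''.join('#' if x else '.' for x in m[r,15:80]))
E
```

```text
position: [0.4712, -0.0173, 0.0394]
contact_force: [-2.3, 1.1, 6.0]
position: [0.4712, -0.0173, 0.0384]
contact_force: [-2.3, -0.1, 5.8]
position: [0.4712, -0.0174, 0.0381]
contact_force: [-2.6, -0.1, 12.4]
cradle xy mm -27.02073190012936 -62.171846971289504 z 0.03811723139992243 yaw err deg -0.09990584331397534 w 0.04074483900953238 F [-2.64 -0.07 12.37] t 9.65 tilt [ 0.000e+00  8.312e-01  5.560e-01 -1.000e-04]
cradle xy mm -27.015046829605403 -62.16215881934688 z 0.03814774142979914 yaw err deg -0.10366045058988489 w 0.040934683081695886 F [-3.16 -0.87 11.96] t 9.7 tilt [ 1.000e-04  8.312e-01  5.560e-01 -1.000e-04]
190 .################......###.##############..##########............
191 ..##############......##...#######.######...#########............
192 ..###############....##.....####....#####....#######.............
193 ...###############..#.......####....######..########.............
194 ........##########..........####....################.............
195 .........###########.........#####..################.............
196 ..........##########..........####..###############
[... 1274 characters left out ...]

215 ......###..##########.......###########..........................
216 .....###############.......###########...........................
217 .......##....######.......###########............................
218 ..............#####......###########.............................
219 ...............########..###########.............................
220 ...............########..#######.................................
221 ...............#######...###.....................................
222 ................######...........................................
223 ...............######............................................
224 ...............########..........................................
```

The catch bottomed out at TCP z≈38.2 mm (force jumped to 12 N); first contact was near 48.3 mm, which matches the 10 mm stroke. I'll ease up about 1.5 mm to stay well below 6 mm depth, then push along cradle +y.

```bash
python3 -m inch '[{"claw":-0.05,"travel":[0,0,0.007],"turn":0},{"claw":-0.05,"travel":[0.01,0.023,0.007],"turn":0},{"claw":-0.05,"travel":[0.019,0.046,0.007],"turn":0},{"claw":-0.05,"travel":[0.029,0.069,0.007],"turn":0},{"claw":-0.05,"travel":[0.038,0.093,0.007],"turn":0}]' | grep -E "pos|contact"
python3 -m inch '[{"claw":-0.05,"travel":[0,0,0],"turn":0},{"claw":-0.05,"travel":[0,0,0],"turn":0}]' | grep -E "pos|contact"
python3 -c "from h import *;where()"
```

```text
position: [0.4793, -0.0004, 0.0391]
contact_force: [-2.3, -6.1, 5.9]
position: [0.4796, 0.0002, 0.039]
contact_force: [-2.0, -3.1, 6.0]
cradle xy mm -25.916845803117276 -42.703641066868514 z 0.039040762868726354 yaw err deg -0.02847337523631376 w 0.040506153121803605 F [-2.04 -3.08  5.97] t 10.4 tilt [ 1.300e-03  8.308e-01  5.565e-01 -1.000e-04]
```

```bash
python3 -m inch '[{"claw":-0.05,"travel":[0.01,0.028,0],"turn":0},{"claw":-0.05,"travel":[0.021,0.055,0],"turn":0},{"claw":-0.05,"travel":[0.032,0.083,0],"turn":0},{"claw":-0.05,"travel":[0.043,0.111,0],"turn":0},{"claw":-0.05,"travel":[0.043,0.111,0],"turn":0}]' | grep -E "pos|contact"
for i in 1 2; do python3 -m inch '[{"claw":-0.05,"travel":[0.004,0.009,0],"turn":0},{"claw":-0.05,"travel":[0.004,0.009,0],"turn":0},{"claw":-0.05,"travel":[0.004,0.009,0],"turn":0}]' | grep -E "pos|contact"; done
python3 -c "from h import *;where()"
```

```text
position: [0.4887, 0.0224, 0.0391]
contact_force: [-1.9, -4.3, 5.1]
position: [0.4892, 0.0238, 0.0391]
contact_force: [-1.6, -4.5, 5.7]
position: [0.4899, 0.0254, 0.0391]
contact_force: [-1.5, -6.4, 5.8]
cradle xy mm -25.931578703339863 -15.43869645055464 z 0.03910544749148209 yaw err deg -0.02372131322185987 w 0.04035537386165052 F [-1.54 -6.37  5.85] t 11.5 tilt [ 1.700e-03  8.308e-01  5.566e-01 -2.000e-04]
```

```bash
for i in 1 2; do python3 -m inch '[{"claw":-0.05,"travel":[0.004,0.009,0],"turn":0},{"claw":-0.05,"travel":[0.004,0.009,0],"turn":0},{"claw":-0.05,"travel":[0.004,0.009,0],"turn":0}]' | grep -E "pos|contact"; done
python3 -c "from h import *;where()"
```

```text
position: [0.4904, 0.0267, 0.0391]
contact_force: [-2.4, -8.0, 7.1]
position: [0.4904, 0.0267, 0.0391]
contact_force: [-4.8, -13.4, 6.9]
cradle xy mm -25.990555561289018 -14.062171187295373 z 0.03912882027300443 yaw err deg 0.04223691121854117 w 0.04026204054073269 F [ -4.8  -13.39   6.92] t 12.1 tilt [ 0.0027  0.8305  0.557  -0.0023]
```

The bolt is home: position stopped advancing while the push force rose to 13 N. I'll relax the push slightly, then lift straight up so the catch rises.

```bash
python3 -m inch '[{"claw":-0.05,"travel":[-0.008,-0.019,0],"turn":0},{"claw":-0.05,"travel":[-0.008,-0.019,0.03],"turn":0},{"claw":-0.05,"travel":[-0.008,-0.019,0.07],"turn":0},{"claw":-0.05,"travel":[-0.008,-0.019,0.2],"turn":0},{"claw":-0.05,"travel":[-0.008,-0.019,0.4],"turn":0}]' | grep -E "pos|contact"
python3 -m inch '[{"claw":-0.05,"travel":[0,0,0.25],"turn":0},{"claw":-0.05,"travel":[0,0,0.5],"turn":0},{"claw":-0.05,"travel":[-0.2,-0.1,0.5],"turn":0},{"claw":-0.05,"travel":[-0.4,-0.3,0.5],"turn":0},{"claw":-0.05,"travel":[-0.4,-0.5,0.5],"turn":0}]' | grep -E "pos|contact"
python3 -m inch '[{"claw":-0.05,"travel":[0,-0.25,0],"turn":0},{"claw":-0.05,"travel":[0,-0.5,0],"turn":0},{"claw":-0.05,"travel":[0,-0.75,0],"turn":0},{"claw":-0.05,"travel":[0,-0.75,0],"turn":0},{"claw":-0.05,"travel":[0,-0.75,0],"turn":0}]' | grep -E "pos|contact"
python3 - <<'E'
from h import *
q=np.load('q.npy');c,n=np.cos(q[2]),np.sin(q[2])
W=lambda x,y,z:[q[0]+(c*x-n*y)/1e3,q[1]+(n*x+c*y)/1e3,z/1e3]
b=imaging.get_image('side')[:,:,::-1]
cv2.imwrite('pics/end.png',b)
a=cv2.resize(cv2.imread('pics/sidec.png'),(114,85),interpolation=cv2.INTER_AREA)
d=abs(a.astype(int)-b[165:250,165:279]).max(2)>45
for r in range(0,85,1): 
    if d[r].any(): print(r+165,''.join('#' if x else '.' for x in d[r]))
print('tab back/home pix',proj('side',[W(0,-40,61),W(0,0,61),W(-55,-35,62)]).round(1))
t0=cv2.resize(cv2.imread('pics/topc.png'),(108,90),interpolation=cv2.INTER_AREA)
t=imaging.get_image('top')[:,:,::-1];cv2.imwrite('pics/endt.png',t)
d=abs(t0.astype(int)-t[176:266,188:296]).max(2)>45
print('top')
for r in range(90):
    if d[r].any(): print(r+176,''.join('#' if x else '.' for x in d[r]))
where()
E
```

```text
position: [0.4871, 0.0274, 0.1177]
contact_force: [1.2, 0.4, -0.5]
position: [0.4049, -0.0715, 0.2192]
contact_force: [1.5, -0.3, -0.5]
position: [0.4089, -0.2236, 0.2184]
contact_force: [-0.5, -0.5, 0.4]
165 ######..##........................................................................................................
166 .####.#.##........................................................................................................
167 ...##...##........................................................................................................
168 ........##........................................................................................................
169 .#....####........................................................................................................
170 .##..####.........................................................................................................
171 .####..##.........................................................................................................
172 #####..##.................................................
[... 12316 characters left out ...]
.........#########.....................
247 .................................................................................######.....................
248 ...................................................................................####.....................
249 .....................................................................................#......................
250 .....................................................................................#......................
cradle xy mm -6.893742361935392 -274.94373231630607 z 0.21850558397922565 yaw err deg -0.08194963853705829 w 0.04040218224907136 F [-0.77 -0.04 -0.5 ] t 13.7 tilt [-7.000e-04  8.311e-01  5.561e-01  1.000e-04]
```

Run:
```python
from h import *
g=lambda im:cv2.resize(cv2.cvtColor(im,cv2.COLOR_BGR2GRAY),None,fx=7,fy=7,interpolation=cv2.INTER_CUBIC)
a=cv2.cvtColor(cv2.imread('pics/sidec.png'),cv2.COLOR_BGR2GRAY);b=g(cv2.imread('pics/end.png')[165:250,165:279])
def m(a,b,x0,y0,x1,y1):
    r=cv2.matchTemplate(b[max(0,y0-110):y1+60,max(0,x0-60):x1+110],a[y0:y1,x0:x1],cv2.TM_CCOEFF_NORMED);_,s,_,l=cv2.minMaxLoc(r);print(((l[0]+max(0,x0-60)-x0)/7,(l[1]+max(0,y0-110)-y0)/7),round(s,2))
print('tab (40mm = 8.0,-10.4)');m(a,b,360,235,445,330)
print('bar');m(a,b,140,145,365,345);m(a,b,270,140,365,215);m(a,b,140,290,235,345)
print('brick, cap, relay');m(a,b,560,80,720,250);m(a,b,250,100,315,150);m(a,b,45,280,140,400)
```

```text
tab (40mm = 8.0,-10.4)
(7.857142857142857, -10.0) 0.95
bar
(0.0, 0.0) 0.94
(0.0, 0.0) 0.99
(0.0, 0.0) 0.99
brick, cap, relay
(0.2857142857142857, 0.0) 0.84
(0.0, 0.0) 1.0
(0.0, 0.0) 0.99
```

The tab has moved about 39–40 mm, the bar is fully up, and the brick and the two nearest loose parts (capacitor and relay) haven't moved. I'm handing in.

```bash
python3 -c "
from rig import ticket;print(ticket.sign_off())"
```

```text
the job is handed in; nothing more can be done
None
```

The bolt is home over the brick, the catch has sprung back up, the arm is clear of everything, and the job is handed in at about 14 s on the robot's clock (limit 32 s); no verdict was shown.

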